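# Arm the red bench striker

## Robot

A 6-joint arm with a two-finger parallel gripper is mounted at the origin on a cart in front of the work surface, level with it; the furniture and walls round the work are solid. World frame = base frame: x ahead of the robot, y to its left, z up, the work surface at z = 0. Lengths are in m, angles in rad, forces in N, time in s.
With the tool pointing down it reaches from about 0.3 to 0.85 m from the base axis. Payload 5.4 kg.
Tool frame: the origin (TCP) lies on the centre line of the jaws, within the pads' length; the fingertips stand finger_overhang ahead of it and the grasp point (between the pads) lies 5 mm behind it (finger_overhang is the distance from the TCP to the fingertips, in m); z points along the fingers, x is the direction in which the jaws open and shut, and the axes are right-handed (so a half turn about z gives the same grasp; the last joint's range is limited). The gripper opens to 85 mm and grips with 20 to 120 N. Pads are 22 mm wide; open, the fingers measure 114 mm over their backs; the gripper's body (76 mm by 85 mm) begins 54 mm behind the grasp point. The pads swing forward as they close: fully open they stand 13 mm farther back than shut.
Start: joints at [-1.531, 0.158, 1.597, -0, 1.386, -0.21], TCP at [0.142, -0.557, 0.245] pointing down, gripper open.
Joint ranges: [-2.91, 2.91], [-0.94, 2.29], [0.18, 2.7], [-1.29, 4.43], [0.17, 2.64], [-3, 3]. Speed limits (rad/s): [2.57, 2.57, 3.14, 3.14, 3.14, 3.14].

## Interface

Orientations are given as [roll, pitch, yaw] about the fixed x, y, z axes, in that order (R = Rz(yaw) Ry(pitch) Rx(roll)).
In Python, from plant import goto, movel, movej, set_gripper, wait, inverse_kinematics, get_image, Unreachable, sign_off, current_time, current_q, current_qvel, current_effort, current_tcp_pos, current_eef_rot, current_contact_force, current_moment, current_gripper_width, finger_overhang gives the robot as it stands. Calls block until the motion is done:
- goto(position, orientation): joint-space move of the TCP to a pose.
- movel(position, rotation=None, rate=0.15, max_force=None): straight line of the TCP; rotation=None keeps the orientation; rate is the mean speed in m/s. With max_force (N) it stops when the force on the tool has changed by that much, and returns True; else False.
- movej(angles): joint-space move.
- set_gripper(opening): opening from 0.0 (shut) to 1.0 (fully open); the grip force is fixed at half the most; returns when the fingers have stopped.
- wait(seconds).
- inverse_kinematics(position, orientation): joint angles nearest the present ones, or None.
- get_image(name): name is "scene" or "top"; returns a dict with "color" (400x640x3 uint8, blue, green, red), "camera_matrix" (3x3 intrinsics, pixels), "k1" (the pictures are not rectified: a ray, as slopes to the right and down, at radius r is drawn at 1 + k1 r^2 times it, then the intrinsics apply), "eye" and "attitude" of the camera in the world. Camera axes: x right, y up, looking along -z (the intrinsics and any distortion apply to the point x, -y, -z); pixel columns grow to the right and rows downward; lengths in m; the calibration is good to about 2 mm. A picture is of the moment at which its call begins. There is no depth.
A pose or a line that the arm cannot do raises Unreachable and nothing moves.
- sign_off(): hands the job in, once; it reports no verdict.
Readings, each from a call of its own:
- current_time(): time.
- current_q(): joint angles.
- current_qvel(): joint speeds.
- current_effort(): joint torques, N m.
- current_tcp_pos(): TCP position.
- current_eef_rot(): TCP orientation.
- current_contact_force(): force on the tool from outside, world axes, zero at the start.
- current_moment(): the same for the moment, N m.
- current_gripper_width(): opening from 0.0 (shut) to 1.0 (fully open).
Only numpy, scipy, OpenCV 4.12 (cv2) and the standard library are available. Lean on these libraries where they do the work, as an engineer would, in place of code of your own. Each camera call takes 0.05 s, during which the arm holds its last target.

## Task

Two small spring strikers for testing glue joints stand on the bench. Arm the one with the red knob: draw its sprung arm back by the knob until the spring catch hooks it, and let go so that the catch alone holds it. Do not let the red arm snap back, and leave the blue-knobbed striker unarmed.

Things in the scene. Friction and masses are not known exactly. Their poses are not given: they have to be found in the camera images.
- red_knob (a point): Centre of the upright round red knob, 26 mm across, 32 mm tall (15 mm above this point, 17 below); its underside is 134 mm above the bench, 10 mm over the level aluminium arm that carries it (16 mm wide). Near its path nothing but the knobs is higher than 134 mm, save the spring and pin on the pivot (140 mm) and a brass tab at the board's right edge (137 mm).
- red_pivot (a point): The arm's pivot: a point on its vertical hinge axis, on top (z 100 mm) of the fixed plywood board, 135 x 180 mm, on 86 mm legs. Axes: x from the board's front edge to its back edge, y to its left, z up. At joint value q the knob stands (-cos(q-0.6), -sin(q-0.6)) x 80 mm from the pivot in x, y: left of the board at rest, right when drawn.
- red_arm (a joint): Arm angle, rad, anticlockwise from above: 0 at rest (start). Past 1.17 a dark steel hook at the board's front right springs shut behind a pin on the arm's end, then holds it at 1.15; stop at 1.36. The spring pulls the knob back with 3.5 N at 0, 7 N at the catch. The brass tab at the board's right edge is the hair trigger: about 2.5 N on it opens the hook.
- blue_arm (a joint): The same for the other striker, alike but for its blue knob; it stands in front of or behind the red one, unarmed (0), and stays so.

How it is judged:
By the outcome, as a careful person would: the job done as asked, in the order asked, and still so for the second after the job is handed in, with the robot touching nothing.
It also fails if it takes over 32 s, if anything falls off the work surface, if the arm or the gripper's body presses on something with over 40 N, if the wrist force passes 120 N, or if a joint passes its speed limit or range.

## Working session

There is one attempt and no reset: what is moved stays moved. The work goes in short steps, each a Python script; the robot and the scene stay as the last script left them, time stands still between calls to the robot, and variables do not carry over. Pictures are saved under pics/ and viewed, and the job is handed in when it is done.

```bash
mkdir -p pics; ls; python3 - <<'E'
from plant import *
import cv2
for n in("scene","top"):
    d=get_image(n); cv2.imwrite(f"pics/{n}0.png",d["color"]); print(n,d["camera_matrix"],d["k1"],d["eye"],d["attitude"])
print(current_time(),finger_overhang if not callable(finger_overhang) else finger_overhang(),current_eef_rot(),current_tcp_pos())
E
```

```text
pics
scene [[435.00254697   0.         322.15783213]
 [  0.         435.00254697 193.93306358]
 [  0.           0.           1.        ]] 0.021311257336562056 [0.18392288 0.7516329  0.64079369] [ 0.96243744  0.00869192 -2.53714764]
top [[512.802356     0.         317.37469916]
 [  0.         512.802356   200.60835719]
 [  0.           0.           1.        ]] -0.08978149055329304 [0.42882018 0.18719402 0.98206639] [ 0.17701908 -0.01523853 -1.5778469 ]
0.1 0.014 [-3.14123906e+00  1.66777940e-03 -1.32100161e+00] [ 0.14211079 -0.55662115  0.24443342]
```

View pics/scene0.png

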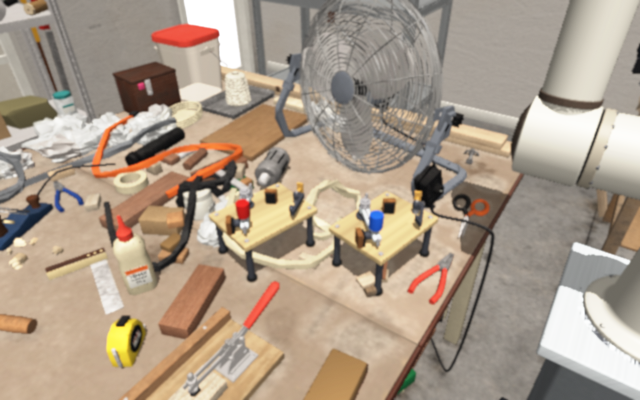

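View pics/top0.png

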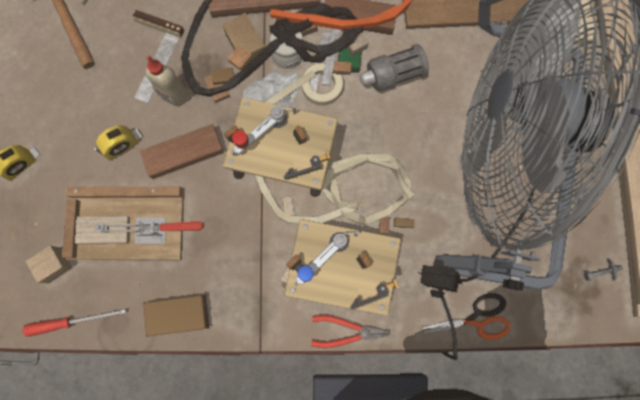

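```bash
python3 - <<'E'
import cv2
t=cv2.imread("pics/top0.png");s=cv2.imread("pics/scene0.png")
a=cv2.resize(t[85:325,215:415],None,fx=3,fy=2.5*1.2,interpolation=cv2.INTER_CUBIC)
cv2.imwrite("pics/topz.png",cv2.resize(t[90:200,215:350],None,fx=5.5,fy=5.5,interpolation=cv2.INTER_CUBIC))
cv2.imwrite("pics/scz.png",cv2.resize(s[165:295,200:330],None,fx=4.6,fy=4.6,interpolation=cv2.INTER_CUBIC))
E
```

```text
(no output)
```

View pics/topz.png

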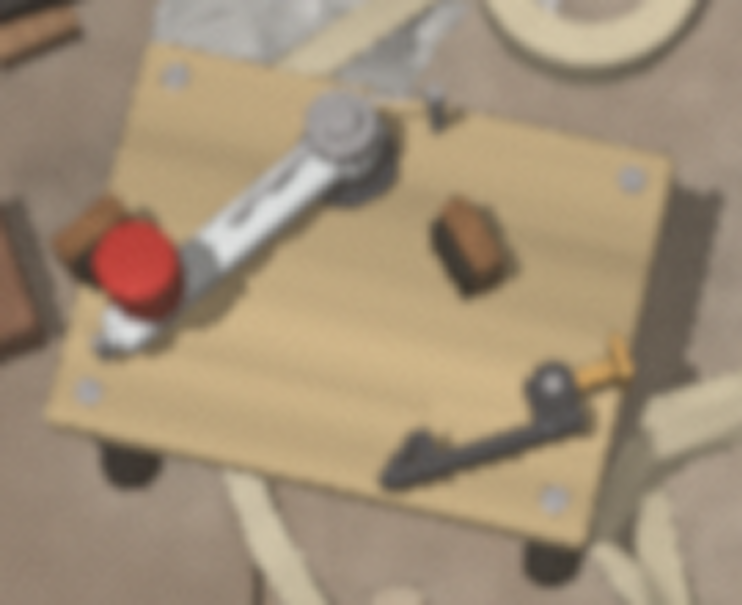

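View pics/scz.png

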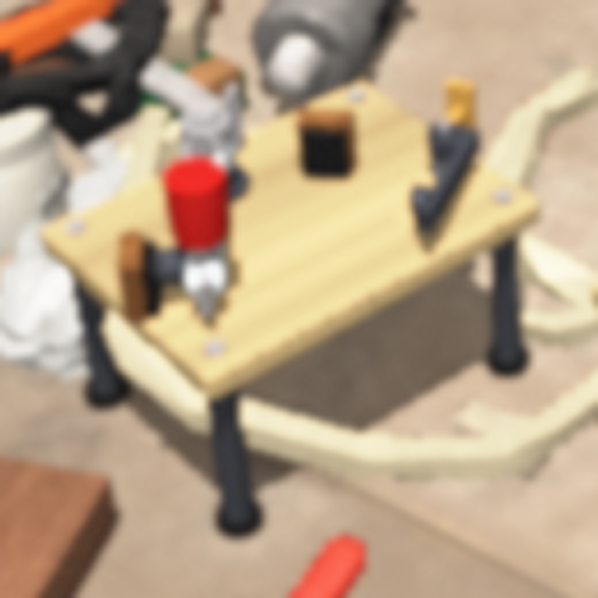

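```bash
cat > h.py <<'E'
import numpy as np,cv2
from scipy.spatial.transform import Rotation as R
def ray(d,uv):
    K=np.array(d["camera_matrix"]);k=d["k1"]
    p=cv2.undistortPoints(np.array([[uv]],float),K,np.array([k,0,0,0,0.]))[0,0]
    v=R.from_euler("xyz",d["attitude"]).as_matrix()@np.array([p[0],-p[1],-1])
    return np.array(d["eye"]),v
def onz(d,uv,z):
    e,v=ray(d,uv); return e+v*(z-e[2])/v[2]
def tri(d1,u1,d2,u2):
    e1,v1=ray(d1,u1);e2,v2=ray(d2,u2)
    t=np.linalg.lstsq(np.c_[v1,-v2],e2-e1,rcond=None)[0]
    a=e1+t[0]*v1;b=e2+t[1]*v2
    return (a+b)/2,np.linalg.norm(a-b)
def blob(im,col,box):
    b,g,r=[im[...,i].astype(int) for i in range(3)]
    m=((r>140)&(g<75)&(b<75)) if col=="red" else ((b>110)&(r<90)&(g<120))
    m=m.astype(np.uint8);x0,y0,x1,y1=box;mm=np.zeros_like(m);mm[y0:y1,x0:x1]=m[y0:y1,x0:x1]
    n,l,s,c=cv2.connectedComponentsWithStats(mm);i=1+np.argmax(s[1:,4]);return c[i],s[i]
E
python3 - <<'E'
from plant import *
from h import *
t=get_image("top");s=get_image("scene")
cs=[onz(t,(x/5.5+214.6,y/5.5+89.6),.1) for x,y in[(155,42),(670,155),(583,547),(47,418)]]
for c in cs:print(c.round(4))
print([np.linalg.norm(cs[i]-cs[(i+1)%4]).round(4) for i in range(4)])
yl=(cs[0]-cs[1]+cs[3]-cs[2]);yaw=np.arctan2(-yl[0],yl[1]);xx=(cs[0]-cs[3]+cs[1]-cs[2]);print("yaw",yaw,np.arctan2(xx[1],xx[0]))
print("pivot",onz(t,(342/5.5+214.6,122/5.5+89.6),.14))
for col,bt,bs in(("red",(215,120,260,165),(225,190,260,225)),("blue",(285,250,325,295),(360,200,390,240))):
    a,sa=blob(t["color"],col,bt);b,sb=blob(s["color"],col,bs)
    print(col,a,sa,b,sb,tri(t,a,s,b),onz(t,a,.157))
print("knob top",onz(t,(135/5.5+214.6,255/5.5+89.6),.166))
# scene corners
for x,y in[(43,235),(365,83),(540,210),(210,392)]: print(onz(s,(x/4.6+199.6,y/4.6+164.6),.1).round(4))
# tab, blocks
for x,y,z in[(622,360,.137),(550,385,.13),(390,480,.12),(85,230,.13)]: print(onz(t,(x/5.5+214.6,y/5.5+89.6),z).round(4))
E
```

```text
[0.7782 0.307  0.1   ]
[0.7383 0.1372 0.1   ]
[0.6071 0.1668 0.1   ]
[0.6502 0.339  0.1   ]
[np.float64(0.1745), np.float64(0.1345), np.float64(0.1775), np.float64(0.1319)]
yaw -0.2380569393826014 -0.23361990480955347
pivot [0.73537133 0.24224645 0.14      ]
red [238.87261146 137.05732484] [232 130  15  15 157] [242.5        208.96464646] [236 200  13  19 198] (array([0.68342911, 0.30305913, 0.15394761]), np.float64(0.005584448639081021)) [0.68496045 0.30421965 0.157     ]
blue [306.03614458 269.8313253 ] [298 266  15  13  83] [375.16393443 222.78142077] [369 212  14  20 183] (array([0.46215212, 0.19149958, 0.1454429 ]), np.float64(0.0052053674849307585)) [0.46403371 0.19249572 0.157     ]
knob top [0.68405108 0.30253427 0.166     ]
[0.7762 0.3076 0.1   ]
[0.7356 0.1332 0.1   ]
[0.6044 0.1698 0.1   ]
[0.6443 0.3423 0.1   ]
[0.6587 0.1551 0.137 ]
[0.6526 0.1774 0.13  ]
[0.6247 0.2275 0.12  ]
[0.7036 0.3236 0.13  ]
```

```bash
python3 - <<'E'
from plant import *
from h import *
t=get_image("top");
for uv in[(422,278),(440,285),(465,150),(500,245),(550,285),(455,350)]:
  print(uv,onz(t,uv,0.).round(3)[:2],onz(t,uv,.2).round(3)[:2],onz(t,uv,.4).round(3)[:2])
import math
print(inverse_kinematics([0.05,-.33,.42],[math.pi,0,-1.32]))
for p in [(.32,-.1,.42),(.3,.14,.42),(.6838,.3025,.24),(.6838,.3025,.156)]:
  print(p,inverse_kinematics(p,[math.pi,0,.735]))
E
```

```text
(422, 278) [ 0.453 -0.028] [0.448 0.016] [0.443 0.06 ]
(440, 285) [ 0.44  -0.062] [ 0.437 -0.011] [0.435 0.039]
(465, 150) [ 0.706 -0.126] [ 0.65  -0.062] [0.593 0.002]
(500, 245) [ 0.515 -0.185] [ 0.497 -0.109] [ 0.48  -0.033]
(550, 285) [ 0.436 -0.28 ] [ 0.434 -0.185] [ 0.433 -0.09 ]
(455, 350) [ 0.318 -0.086] [ 0.34 -0.03] [0.363 0.025]
[-1.78787112e+00 -5.53642414e-01  1.86840536e+00 -4.44089210e-16
  1.82682971e+00 -4.67871122e-01]
(0.32, -0.1, 0.42) [-6.68615518e-01 -5.49217470e-01  1.86571880e+00 -4.44089210e-16
  1.82509133e+00 -1.40361552e+00]
(0.3, 0.14, 0.42) [ 6.60309880e-02 -5.61674319e-01  1.87324866e+00 -4.44089210e-16
  1.83001831e+00 -6.68969012e-01]
(0.6838, 0.3025, 0.24) [ 2.55450851e-01  6.16897177e-01  1.01868545e+00 -4.44089210e-16
  1.50601003e+00 -4.79549149e-01]
(0.6838, 0.3025, 0.156) [ 2.55450851e-01  6.70533519e-01  1.10610817e+00 -4.44089210e-16
  1.36495096e+00 -4.79549149e-01]
```

```bash
python3 - <<'E'
from plant import *
from h import *
import math
t=get_image("top");s=get_image("scene")
for a,b in[((501,93),(342,87)),((427,275),(428,180)),((485,5),(290,65))]: print(a,b,tri(t,a,s,b))
piv=np.array([.7365,.243]);
for q in np.arange(0,1.31,.13):
  a=-.236+math.pi+q-.6
  for z in(.156,):
    p=piv+.08*np.array([math.cos(a),math.sin(a)])
    print(round(q,2),p.round(4),np.round(inverse_kinematics([*p,z],[math.pi,0,.735+q]),2))
E
```

```text
(501, 93) (342, 87) (array([ 0.7262297 , -0.11013883,  0.24886955]), np.float64(0.0026161511093081716))
(427, 275) (428, 180) (array([ 0.4490389 , -0.00921407,  0.13463645]), np.float64(0.012234354571537324))
(485, 5) (290, 65) (array([ 0.85769502, -0.0816789 ,  0.28590431]), np.float64(0.0040363097927793795))
0.0 [0.6829 0.3024] [ 0.26  0.67  1.11 -0.    1.36 -0.48]
0.13 [0.6756 0.2949] [ 0.25  0.64  1.15 -0.    1.35 -0.62]
0.26 [0.6694 0.2866] [ 0.24  0.62  1.18 -0.    1.34 -0.76]
0.39 [0.6643 0.2775] [ 0.23  0.6   1.21 -0.    1.33 -0.9 ]
0.52 [0.6605 0.2679] [ 0.22  0.58  1.24 -0.    1.32 -1.04]
0.65 [0.6579 0.2578] [ 0.2   0.56  1.26 -0.    1.32 -1.18]
0.78 [0.6566 0.2475] [ 0.19  0.55  1.28 -0.    1.31 -1.33]
0.91 [0.6567 0.2371] [ 0.17  0.54  1.29 -0.    1.31 -1.47]
1.04 [0.6582 0.2268] [ 0.16  0.54  1.3  -0.    1.31 -1.62]
1.17 [0.6609 0.2168] [ 0.14  0.54  1.3   0.    1.31 -1.76]
1.3 [0.665  0.2072] [ 0.13  0.54  1.3   0.    1.31 -1.91]
```

```bash
python3 - <<'E'
from plant import *
from h import *
import math
for yaw in(-1.32,):
  movel([.08,-.40,.38],rate=.25)
print(current_tcp_pos())
q=inverse_kinematics([.30,.16,.40],[math.pi,0,.735]); print(q)
movej(q)
print(current_time(),current_contact_force(),current_tcp_pos())
cv2.imwrite("pics/s1.png",get_image("scene")["color"]);cv2.imwrite("pics/t1.png",get_image("top")["color"])
E
```

```text
[ 0.08013865 -0.40013579  0.37901174]
[ 1.29558935e-01 -5.43041615e-01  1.90069863e+00 -4.44089210e-16
  1.78393564e+00 -6.05441065e-01]
3.525 [-0.27407935  0.58309415 -0.16001719] [0.30030367 0.15958266 0.39981407]
```

```bash
python3 - <<'E'
from plant import *
from h import *
import math
goto([.6834,.3026,.26],[math.pi,0,.735])
set_gripper(.7)
r=movel([.6834,.3026,.157],rate=.12,max_force=8)
print(r,current_time(),current_contact_force(),current_tcp_pos())
cv2.imwrite("pics/s2.png",get_image("scene")["color"][130:310,160:460].repeat(2,0).repeat(2,1));cv2.imwrite("pics/t2.png",get_image("top")["color"][60:310,160:460].repeat(2,0).repeat(2,1))
E
```

```text
False 6.6083 [ 0.02955057  1.29727492 -0.00241759] [0.68413628 0.30282022 0.15843258]
```

View pics/s2.png

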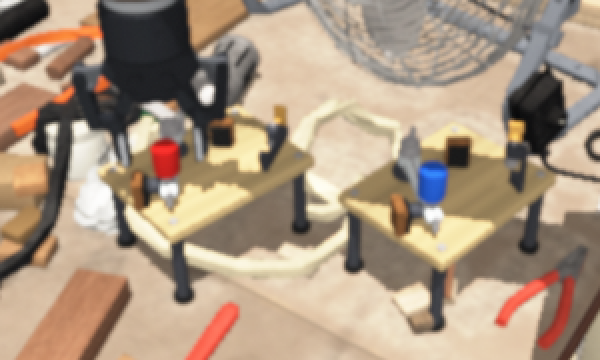

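View pics/t2.png

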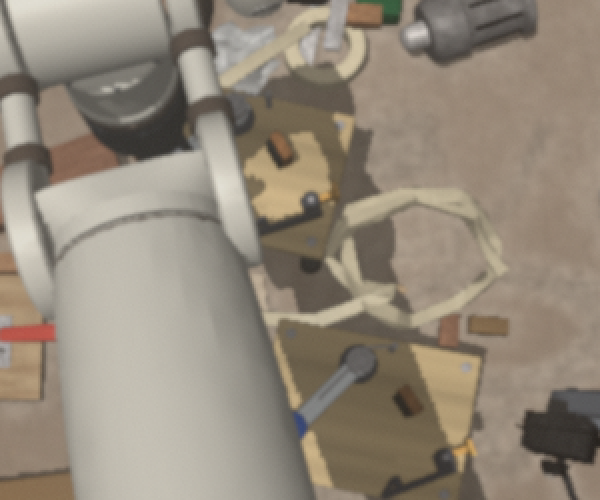

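```bash
python3 - <<'E'
from plant import *
from h import *
set_gripper(0.0)
print(current_gripper_width(),current_time(),current_contact_force(),current_tcp_pos(),current_eef_rot())
cv2.imwrite("pics/s3.png",get_image("scene")["color"][165:265,190:330].repeat(4,0).repeat(4,1))
E
```

```text
0.2772319627575459 7.1333 [-4.78703586 -3.31946575  5.87335668] [0.682777   0.30190866 0.1579484 ] [-3.14157537e+00  2.46547517e-03  7.34960887e-01]
```

View pics/s3.png

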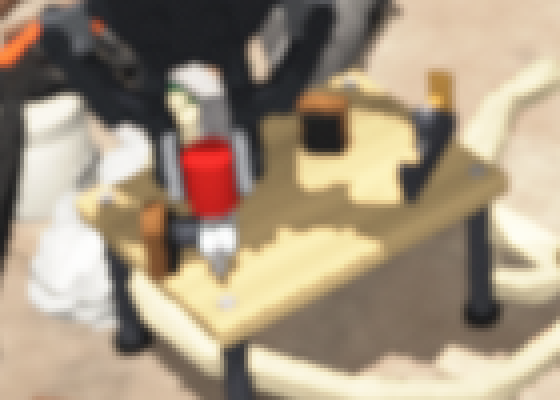

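```bash
cat >> h.py <<'E'
import math
piv=np.array([.7365,.243])
def pose(q,z=.157,r=.08):
    a=-.236+math.pi+q-.6
    return [*(piv+r*np.array([math.cos(a),math.sin(a)])),z],[math.pi,0,.735+q]
def tang(q):
    a=-.236+math.pi+q-.6
    return np.array([-math.sin(a),math.cos(a)]),np.array([math.cos(a),math.sin(a)])
def rep(P,q):
    p=np.array(P.current_tcp_pos());d=p[:2]-piv;f=np.array(P.current_contact_force());t,r=tang(q)
    qa=(math.atan2(d[1],d[0])-(-.236+math.pi-.6))%(2*math.pi)
    print(f"cmd {q:.2f} q {qa if qa<5 else qa-6.283:.3f} r {np.linalg.norm(d)*1e3:.1f} z {p[2]:.4f} Ft {f[:2]@t:.1f} Fr {f[:2]@r:.1f} Fz {f[2]:.1f} w {P.current_gripper_width():.3f} T {P.current_time():.2f}")
E
python3 - <<'E'
import plant as P
from h import *
for q in(.1,.2,.32,.44,.56,.68):
    p,o=pose(q); s=P.movel(p,o,rate=.05,max_force=25); rep(P,q)
    if s: print("stopped");break
cv2.imwrite("pics/s4.png",P.get_image("scene")["color"][165:265,190:330].repeat(4,0).repeat(4,1))
E
```

```text
cmd 0.10 q 0.095 r 79.8 z 0.1579 Ft -0.1 Fr -0.1 Fz 3.7 w 0.277 T 7.51
cmd 0.20 q 0.194 r 79.9 z 0.1579 Ft -0.2 Fr 2.0 Fz 5.8 w 0.282 T 7.82
cmd 0.32 q 0.313 r 79.9 z 0.1579 Ft -0.1 Fr 1.6 Fz 5.8 w 0.279 T 8.16
cmd 0.44 q 0.433 r 80.0 z 0.1579 Ft 0.0 Fr 2.7 Fz 7.0 w 0.278 T 8.50
cmd 0.56 q 0.553 r 80.1 z 0.1579 Ft -0.9 Fr 3.4 Fz 6.3 w 0.280 T 8.84
cmd 0.68 q 0.673 r 80.2 z 0.1579 Ft -0.3 Fr 3.6 Fz 6.8 w 0.275 T 9.18
```

View pics/s4.png

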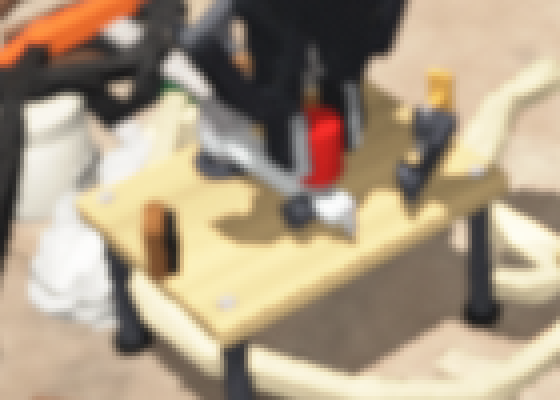

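```bash
python3 - <<'E'
import plant as P
from h import *
for q in(.8,.92,1.03,1.12,1.18,1.22,1.26):
    p,o=pose(q); s=P.movel(p,o,rate=.04,max_force=20); rep(P,q)
    if s: print("stopped");break
cv2.imwrite("pics/s5.png",P.get_image("scene")["color"][165:265,190:330].repeat(4,0).repeat(4,1))
E
```

```text
cmd 0.80 q 0.792 r 80.3 z 0.1579 Ft -0.5 Fr 5.2 Fz 7.6 w 0.279 T 9.62
cmd 0.92 q 0.913 r 80.3 z 0.1579 Ft -1.5 Fr 5.0 Fz 8.2 w 0.280 T 10.02
cmd 1.03 q 1.022 r 80.4 z 0.1579 Ft -0.8 Fr 5.9 Fz 9.4 w 0.278 T 10.38
cmd 1.12 q 1.113 r 80.4 z 0.1579 Ft -2.1 Fr 6.3 Fz 8.1 w 0.277 T 10.72
cmd 1.18 q 1.173 r 80.5 z 0.1579 Ft -1.6 Fr 6.1 Fz 9.2 w 0.276 T 10.98
cmd 1.22 q 1.212 r 80.5 z 0.1579 Ft -2.7 Fr 7.6 Fz 9.1 w 0.272 T 11.23
cmd 1.26 q 1.253 r 80.5 z 0.1579 Ft -3.2 Fr 7.0 Fz 9.5 w 0.276 T 11.48
```

View pics/s5.png

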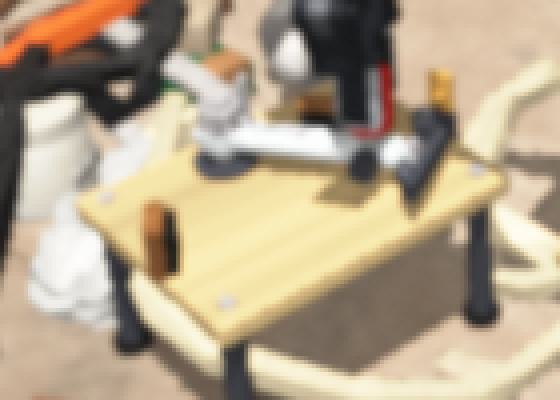

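```bash
python3 - <<'E'
import plant as P
from h import *
for q in(1.285,1.24,1.2,1.17,1.15,1.13,1.12):
    p,o=pose(q); s=P.movel(p,o,rate=.02,max_force=12); P.wait(.1); rep(P,q)
    if s: print("stopped");break
cv2.imwrite("pics/s6.png",P.get_image("scene")["color"][165:265,190:330].repeat(4,0).repeat(4,1))
E
```

```text
cmd 1.28 q 1.277 r 80.5 z 0.1579 Ft -3.5 Fr 6.5 Fz 8.8 w 0.274 T 11.88
cmd 1.24 q 1.232 r 80.5 z 0.1579 Ft -2.6 Fr 6.4 Fz 8.6 w 0.279 T 12.32
cmd 1.20 q 1.192 r 80.5 z 0.1579 Ft -1.8 Fr 7.0 Fz 8.8 w 0.283 T 12.72
cmd 1.17 q 1.162 r 80.5 z 0.1579 Ft -2.5 Fr 6.7 Fz 9.2 w 0.278 T 13.09
cmd 1.15 q 1.152 r 80.5 z 0.1579 Ft 0.6 Fr 6.3 Fz 8.0 w 0.277 T 13.44
cmd 1.13 q 1.148 r 80.5 z 0.1578 Ft 4.3 Fr 6.7 Fz 8.1 w 0.281 T 13.79
cmd 1.12 q 1.146 r 80.5 z 0.1578 Ft 6.4 Fr 5.7 Fz 8.6 w 0.282 T 14.14
```

View pics/s6.png

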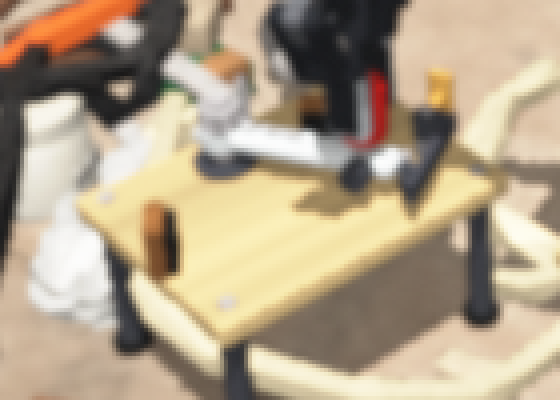

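```bash
python3 - <<'E'
import plant as P
from h import *
p,o=pose(1.152); P.movel(p,o,rate=.02); P.wait(.1); rep(P,1.152)
P.set_gripper(.55); P.wait(.1); rep(P,1.152)
s=P.movel([p[0],p[1],.25],o,rate=.08,max_force=12); rep(P,1.152); print(s)
cv2.imwrite("pics/s7.png",P.get_image("scene")["color"][165:265,190:330].repeat(4,0).repeat(4,1))
E
```

```text
cmd 1.15 q 1.153 r 80.5 z 0.1579 Ft 0.5 Fr 6.9 Fz 9.2 w 0.277 T 14.57
cmd 1.15 q 1.151 r 80.0 z 0.1566 Ft -0.4 Fr 0.2 Fz -0.8 w 0.547 T 15.02
cmd 1.15 q 1.151 r 80.4 z 0.2491 Ft 0.3 Fr -0.1 Fz 1.1 w 0.548 T 16.33
False
```

View pics/s7.png

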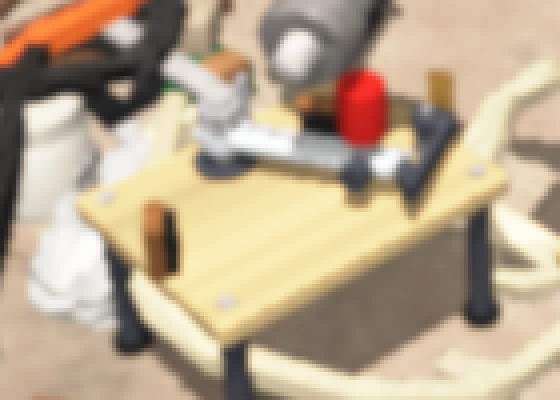

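The red arm is held by the hook with the gripper clear: the knob is at (362,108) in the crop and the pin sits in the hook at about (405,165). I'll back off and check both strikers.

```bash
python3 - <<'E'
import plant as P
from h import *
p,o=pose(1.152); P.movel([p[0]-.0,p[1],.32],o,rate=.15)
P.movej(P.inverse_kinematics([.33,.2,.40],o)); P.wait(.5)
t=P.get_image("top");s=P.get_image("scene")
for col,bt,bs in(("red",(215,120,320,175),(225,170,310,225)),("blue",(285,250,325,295),(360,200,390,240))):
    try:
        b,sb=blob(s["color"],col,bs);k=onz(s,b,.150);print(col,b,k)
        if col=="red":
            d=k[:2]-piv;print("q",(math.atan2(d[1],d[0])-(-.236+math.pi-.6))%6.283,np.linalg.norm(d))
    except Exception as e: print(e)
print(P.current_time(),P.current_contact_force())
cv2.imwrite("pics/s8.png",s["color"][130:310,160:460].repeat(2,0).repeat(2,1))
E
```

```text
red [279.67708333 191.359375  ] [0.6633137  0.21409011 0.15      ]
q 1.2120186536126036 0.0786893649797289
blue [375.56470588 223.47058824] [0.4556304  0.19704871 0.15      ]
18.8833 [ 0.56211769 -0.62247661  0.75582374]
```

View pics/s8.png

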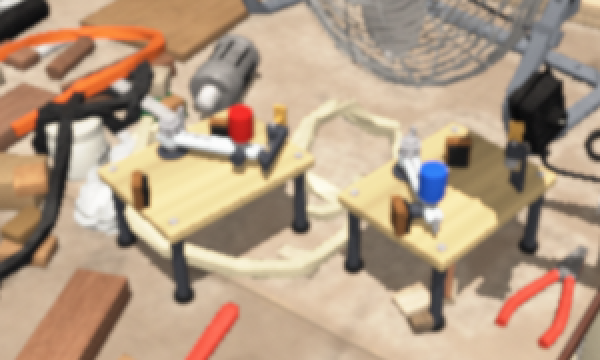

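The red knob at (240,124) is still held in the hook, the blue knob at (433,182) is at rest, and the robot is clear of both.

```bash
python3 -c "
from plant import *
print(sign_off(),current_time())"
```

```text
the job is handed in; nothing more can be done
the job is handed in; nothing more can be done
```

The red striker is armed and held by its catch alone. The blue one stayed unarmed, and I handed the job in at about 19 s of the 32 s allowed.

I gripped the red knob and turned the gripper with the arm out to a joint value of about 1.28. I then eased it back until the hook took the load at about 1.15, let go and moved clear.

- **Catch holding before release:** when I commanded the arm back to 1.12, it stayed at about 1.147 and the force along the knob's path reversed from -2.5 to +6.4 N.
- **After release:** pictures taken just after letting go, and again about 2.5 s later with the robot backed away, show the red arm in the hook and the blue arm at its rest stop. The contact force read about 1 N, close to its zero error.

**Readings that disagreed:**
- **Red knob angle:** the last camera estimate, from one view, was about 1.21 rather than 1.15. That is roughly 5 mm at the knob, about the same as the 5 mm mismatch I saw between the two cameras at the start.
- **Grip width:** it read about 23.6 mm on the 26 mm knob. The grip did not slip.
- **Spring force:** the tool read only about 0 to 3.5 N along the path during the draw, less than the stated 3.5 to 7 N. I relied on the change in force rather than its absolute value.

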